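# Load the wheel carriage past the spring latch of the bearing ejector

## Robot

A 6-joint arm with a two-finger parallel gripper is mounted at the origin on the work surface. World frame = base frame: x ahead of the robot, y to its left, z up, the work surface at z = 0. Lengths are in mm, angles in rad, forces in N, time in s.
With the tool pointing down it reaches from about 250 to 775 mm from the base axis. Payload 4 kg.
Tool frame: the origin (TCP) lies at the very end of the fingers, on their centre line; the grasp point (between the pads) lies 19 mm behind it; z points along the fingers, y is the line along which they close (so a half turn about z gives the same grasp; the last joint's range is limited). The gripper opens to 94 mm and grips with 3 to 60 N. Pads are 16 mm wide; open, the fingers measure 119 mm over their backs; the gripper's body (75 mm by 177 mm) begins 78 mm behind the grasp point.
Start: joints at [-1.37, 0.087, 1.371, -0, 1.684, -0.103], TCP at [164.529, -524.834, 205.506] pointing down, gripper open.
Joint ranges: [-3.1, 3.1], [-0.76, 2.03], [0.27, 2.55], [-1.08, 4.22], [0.17, 2.65], [-2.57, 2.57]. Speed limits (rad/s): [2.79, 2.79, 3.14, 3.14, 3.14, 3.14].

## Interface

Orientations are given as a unit quaternion [x, y, z, w].
In Python, from station import reach, move_l, move_joints, set_gripper, pause, solve_ik, sense, capture, calibration, Unreachable, sign_off gives the robot as it stands. Calls block until the motion is done:
- reach(position, orientation): joint-space move of the TCP to a pose.
- move_l(position, orientation=None, velocity=150, threshold=None): straight line of the TCP; orientation=None keeps the orientation; velocity is the mean speed in mm/s. With threshold (N) it stops when the force on the tool has changed by that much, and returns True; else False.
- move_joints(angles): joint-space move.
- set_gripper(opening, force=None): finger opening in mm; force is the grip in N (None keeps the last); returns when the fingers have stopped.
- pause(seconds).
- solve_ik(position, orientation): joint angles nearest the present ones, or None.
- sense(): the state.
- capture(name): name is "scene" or "top" or "wrist"; returns the picture (420x560x3 uint8, red, green, blue); there is no depth.
- calibration(name): a dict with "fx", "fy", "cx", "cy" (pixels), "k1" (the pictures are not rectified: a ray, as slopes to the right and down, at radius r is drawn at 1 + k1 r^2 times it, then the intrinsics apply), "origin" and "orientation" of the camera in the world. Camera axes: x right, y down, z forward; pixel columns grow to the right and rows downward; lengths in mm; the calibration is good to about 2 mm. A picture is of the moment at which its call begins: read the wrist's pose just before it. calibration takes no time and is no camera call; for the wrist camera it gives the pose at the moment of the call.
A pose or a line that the arm cannot do raises Unreachable and nothing moves.
- sign_off(): hands the job in; it is judged then, once.
The state is a dict: "t": time; "joint_pos": joint angles; "joint_vel": joint speeds; "joint_torque": joint torques, N m; "ee_pos": TCP position; "tool_rot": TCP orientation; "contact_force": force on the tool from outside, world axes, zero at the start; "wrist_torque": the same for the moment, N m; "width": finger opening in mm; "grip_force": force on a finger pad.
Only numpy, scipy, OpenCV 4.12 (cv2) and the standard library are available. Lean on these libraries where they do the work, as an engineer would, in place of code of your own. Each camera call takes 0.05 s, during which the arm holds its last target. There are 200 camera calls.

## Task

With the fingertips, press down the yellow spring key behind the steel carriage that carries the red wheel, and while holding it down push the carriage from behind past the orange stop, fully home against the end stop beyond the blue bridge. Then let the key come back up so that the orange stop locks the carriage. Lift nothing, keep your fingers off the wheel, and leave the pot, the hex keys and the cup of nuts alone.

Things in the scene. Friction and masses are not known exactly. Their poses are not given: they have to be found in the camera images.
- loader: Fixed ejector with loading slide; grey base 160 mm wide, 12 mm thick, from y = -257 to +103 mm. Origin on the table under the orange stop, mid-width. Its +y is the direction in which the carriage must be pushed; x is across, z up. Guide walls at x = +-50 to +-64 mm, 26 mm high, hold the carriage's feet down. The dark end stop's face is at y = +78 mm.
- bridge_top (a point): Centre of the top of the black button on the ejector's blue bridge, 146 mm above the table, at the loader's x = 0, y = +47 mm. Bridge: beam 156 mm wide (across), 30 mm deep, 102 to 116 mm above the table, on posts at x = +-66 to +-78 mm. The wheel ends up beneath it. Nothing to do here.
- latch (a joint): Travel of the yellow key in m: 0 up (blocking), grows as it is pressed straight down, 0.018 fully down. Key and orange stop are one rigid bar: pressed anywhere along it, it goes down level, stop included. Spring about 4 N at first, 8 N fully down; it returns by itself. From 0.013 on, the stop is below the carriage's deck and the carriage can pass.
- key_end (a point): Moves with the key: middle of the outer end of the yellow key's flat top, at the loader's x = 0, y = -250 mm, 42 mm above the table when up. The key is 40 mm wide and runs from here along the loader's +y for 260 mm, passing under the carriage. The orange stop (30 mm wide, 14 mm long, 15 mm high) stands on it with its middle 250 mm from here.
- carriage: Loose steel carriage, 112 mm wide, 130 mm long: a bridge over the key on two runners, about 0.45 kg, slides easily. Origin mid-length under its feet, 12 mm above the table; axes as the loader's. Deck 33 to 45 mm above the origin, with a window at y = -27 to +3 mm for the stop. Its front edge (y = +65 mm) starts just short of the stop. Home (front edge on the end stop): origin at loader y = +13 mm.
- push_face (a point): Centre of the carriage's rear face, where it is pushed: 51 mm above the table; the deck's face is 96 mm wide and 12 mm high and upright, facing the loader's -y. Home: at loader y = -52 mm.
- wheel: The red wheel itself; origin at the centre of its underside.
- wheel_center (a point): Centre of the red hard-plastic wheel, 54 mm in diameter, 32 mm thick, lying flat and loose on the front of the carriage's deck around a 12 mm thick post, 12 mm high. Its top is 89 mm above the table, its centre 99 mm ahead of the carriage's rear face.
- pot: Bystander: empty white ceramic plant pot, 92 mm wide at the rim, 85 mm high; origin at the centre of its underside.
- hexkeys: Bystander: steel hex keys in a black plastic sleeve 36 x 70 x 16 mm, keys sticking out about 45 mm along its +y and up to 35 mm high; origin at the centre of the sleeve's underside.
- cup: Bystander: shallow stainless cup, 84 mm wide, 28 mm high, with three kingpin nuts in it; origin at the centre of its underside.
Mind the look-alikes: they are no part of the job. Leave any green look-alike of the carriage alone.

How it is judged (in metres and radians):
On the way, in this order (a step that is already met when the one before it is completed fails the run):
1. the yellow key is held down by the fingers, the carriage still before the stop (value of joint latch above 0.011 m and contact force between the fingers and latch above 0.5 N and y of carriage in the frame of loader below -0.045 m), for 0.1 s.
2. with the key still held down by the fingers, the carriage's front has been slid over the stop (value of joint latch above 0.009 m and contact force between the fingers and latch above 0.5 N and y of carriage in the frame of loader above -0.035 m), for 0.1 s.
At the end, for the whole second after the job is handed in: The carriage is home against the end stop (within 5 mm) and at rest, the key is up again (within 4 mm) with the orange stop in the carriage's window, and the wheel still lies on its post (y of carriage in the frame of loader between 0.008 and 0.016 m and value of joint latch below 0.004 m and z of wheel_center in the frame of carriage between 0.056 and 0.066 m and y of wheel_center in the frame of carriage between 0.026 and 0.042 m and linear speed of carriage below 0.01 m/s); the robot touches nothing.
It fails at once if the fingers touch the wheel (contact force between the fingers and wheel above 1 N).
It fails at once if the wheel or the carriage is lifted (z of wheel_center in the frame of carriage above 0.069 m or z of carriage in the frame of loader above 0.018 m).
It fails at once if the pot is disturbed (distance of pot from where it was at the start of the episode above 0.02 m or angle between pot's own z axis and vertical above 0.3 rad).
It fails at once if the hex key set is disturbed (distance of hexkeys from where it was at the start of the episode above 0.02 m or angle between hexkeys's own z axis and vertical above 0.3 rad).
It fails at once if the cup of nuts is disturbed (distance of cup from where it was at the start of the episode above 0.02 m or angle between cup's own z axis and vertical above 0.3 rad).
It also fails if it takes over 40 s, if anything falls off the work surface, if the arm or the gripper's body presses on something with over 40 N, if the wrist force passes 120 N, or if a joint passes its speed limit or range.

## Working session

There is one attempt and no reset: what is moved stays moved. The work goes in short steps, each a Python script; the robot and the scene stay as the last script left them, time stands still between calls to the robot, and variables do not carry over. Pictures are saved under pics/ and viewed, at most 10 in all, crops included, and the job is handed in when it is done.

```bash
mkdir -p pics
python3 - <<'E'
from station import *
import cv2
for n in ("scene","top"):
    cv2.imwrite(f"pics/{n}0.png",capture(n)[:,:,::-1]); print(n,calibration(n))
print(sense()["t"])
E
```

```text
scene {'fx': 467.50921166285997, 'fy': 467.50921166285997, 'cx': 280.29805877289016, 'cy': 210.31550417061052, 'k1': 0.03938717422835613, 'origin': array([1195.09870234, -584.67012312,  967.07874237]), 'orientation': array([ 0.84527245,  0.36862658, -0.1647669 , -0.34997256])}
top {'fx': 420.72585638736507, 'fy': 420.72585638736507, 'cx': 277.66400067722014, 'cy': 202.4807390770387, 'k1': -0.003960721043077806, 'origin': array([ 311.25404774,  -12.17108773, 1080.26773359]), 'orientation': array([-0.6867241 ,  0.71547412, -0.09383122,  0.08776393])}
0.1
```

View pics/top0.png

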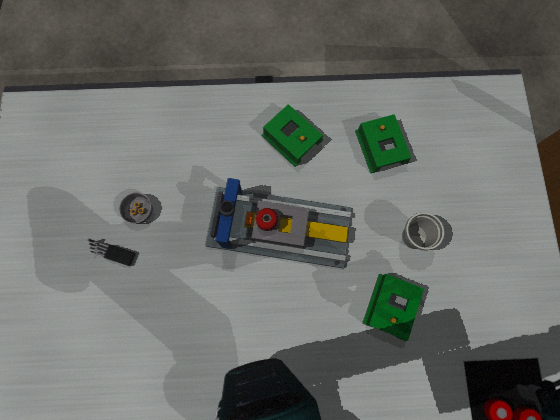

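View pics/scene0.png

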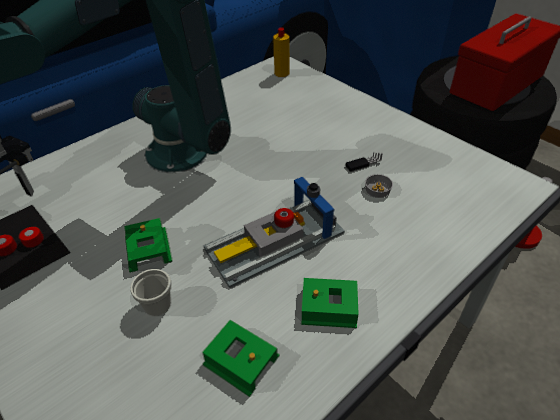

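The loader is at about (280,225) in top, and its steel carriage carries the red wheel at (266,218). The green look-alikes are at (293,135), (385,143) and (396,305); they are green and off the loader, so they're not the target. The pot is at (425,232), the cup at (137,208) and the hex keys at (115,252). I'll confirm with an enlarged crop.

Run:
```python
import cv2
a=cv2.imread("pics/top0.png")[165:280,195:365]
cv2.imwrite("pics/c1.png",cv2.resize(a,None,fx=4.7,fy=4.7,interpolation=cv2.INTER_CUBIC))
a=cv2.imread("pics/scene0.png")[170:290,195:355]
cv2.imwrite("pics/c2.png",cv2.resize(a,None,fx=5,fy=5,interpolation=cv2.INTER_CUBIC))
```

```text
(no output)
```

View pics/c1.png

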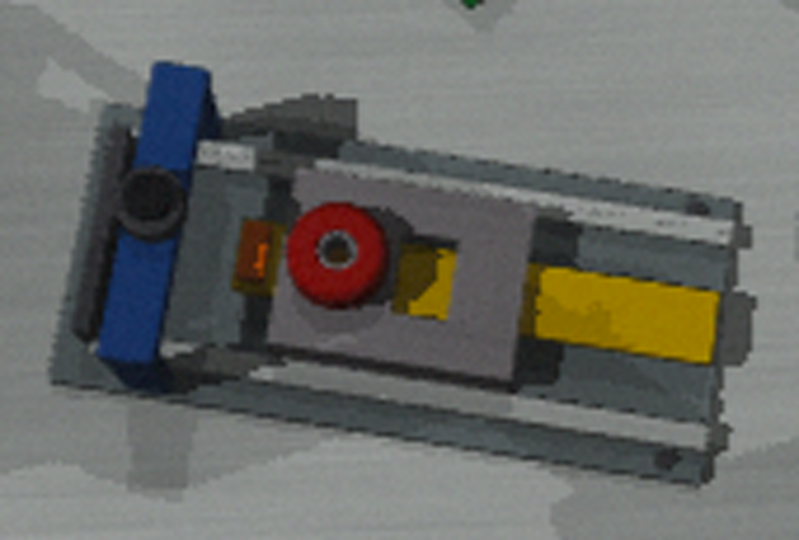

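View pics/c2.png

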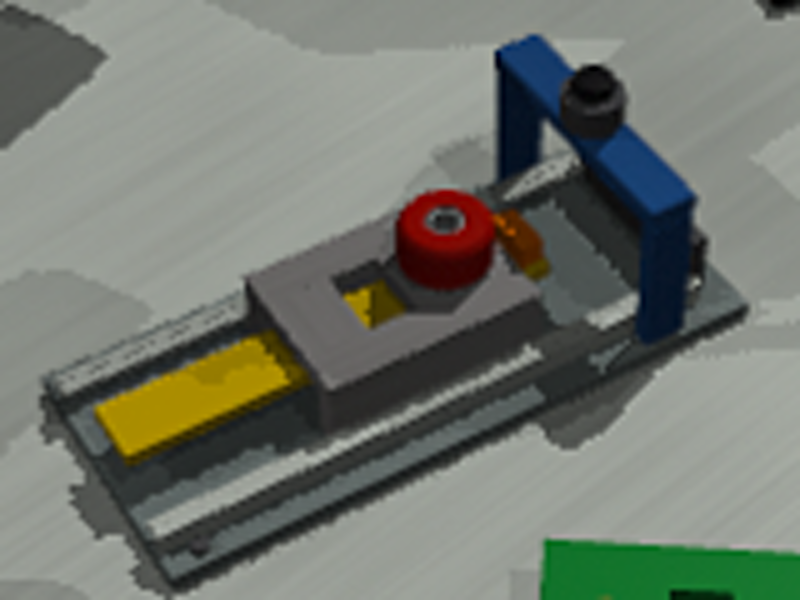

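Both crops confirm it: the steel carriage carries the red wheel, and the yellow key sticks out behind it at the image right in top. The orange stop is just ahead. I'll fit the loader pose from corners read in both views.

```bash
cat > h.py <<'E'
import numpy as np
from scipy.spatial.transform import Rotation as R
from scipy.optimize import least_squares
from station import *
def project(cal,P):
    q=R.from_quat(cal["orientation"]).inv().apply(np.asarray(P)-cal["origin"])
    s=q[:,:2]/q[:,2:]; s=s*(1+cal["k1"]*(s**2).sum(1,keepdims=True))
    return s*[cal["fx"],cal["fy"]]+[cal["cx"],cal["cy"]]
def world(p,L):
    x,y,th=p[:3]; L=np.atleast_2d(L)
    return R.from_euler("z",th).apply(L)+[x,y,0]
E
python3 - <<'E'
from h import *
# crop px, local xyz, flag: y relative to carriage
top=[((722,290),(20,-250,42),0),((712,362),(-20,-250,42),0),((152,195),(0,47,146),0),((535,210),(48,-65,57),1),((515,380),(-48,-65,57),1),
 ((298,170),(48,65,57),1),((268,345),(-48,65,57),1),((337,252),(0,34,89),1),((740,200),(80,-257,12),0),((700,487),(-80,-257,12),0),((52,382),(-80,103,12),0),((100,103),(80,103,12),0)]
sc=[((95,408),(-20,-250,42),0),((125,462),(20,-250,42),0),((175,590),(80,-257,12),0),((745,310),(80,103,12),0),((594,80),(0,47,146),0),((330,390),(48,-65,57),1),((247,280),(-48,-65,57),1),((545,293),(48,65,57),1)]
def res(p,sel=(0,1)):
    o=[]
    for i,(pts,cal,s,off) in enumerate(((top,calibration("top"),4.7,(195,165)),(sc,calibration("scene"),5,(195,170)))):
        if i not in sel: continue
        L=np.array([np.add(l,(0,f*p[3],0)) for _,l,f in pts])
        m=(np.array([a for a,_,_ in pts])+.5)/s-.5+off
        o.append(project(cal,world(p,L))-m)
    return np.vstack(o)
for sel in ((0,1),(0,),(1,)):
    best=min((least_squares(lambda p:res(p,sel).ravel(),[400,0,t,-72],loss="soft_l1",x_scale=[10,10,.1,10]) for t in (0,1.57,3.1,-1.57)),key=lambda r:r.cost)
    p=best.x; print(sel,p.round(3)); print(np.abs(res(p,sel)).max(1).round(1))
    print(world(p,[[0,-250,42],[0,p[3]-65,51]]).round(1))
    if len(sel)==2: np.save("p.npy",p)
p=np.load("p.npy")
for k in (0,1):
    q=R.from_euler("z",p[2]+k*np.pi)*R.from_euler("x",np.pi)
    for y in (-200,-60): 
        for z in (24,150): print(k,y,z,solve_ik(world(p,[0,y,z])[0],q.as_quat()))
print(sense()["tool_rot"])
E
```

```text
(0, 1) [ 5.44547e+02  4.74040e+01 -1.94000e-01 -7.98660e+01]
[0.3 0.4 1.1 1.6 0.7 0.7 0.7 0.7 0.6 1.1 1.  0.5 1.2 0.7 1.8 2.  1.  0.5
 1.4 1.1]
[[ 496.4 -197.9   42. ]
 [ 516.7  -94.8   51. ]]
(0,) [ 5.43538e+02  4.72580e+01 -1.96000e-01 -8.03600e+01]
[0.3 0.6 1.  1.  0.4 0.3 0.3 0.4 0.4 1.1 1.  0.7]
[[ 494.9 -198.    42. ]
 [ 515.2  -95.3   51. ]]
(1,) [548.177  46.773   6.087 -78.465]
[0.7 0.1 0.9 1.3 0.2 0.7 0.3 0.4]
[[ 499.4 -198.4   42. ]
 [ 520.2  -93.9   51. ]]
0 -200 24 [-3.93591647e-01  1.46500566e-01  1.67632859e+00 -4.44089210e-16
  1.31876350e+00  1.37090561e+00]
0 -200 150 [-3.93591647e-01  5.47267196e-02  1.51525492e+00 -4.44089210e-16
  1.57161101e+00  1.37090561e+00]
0 -60 24 [-1.27891009e-01  1.58385358e-01  1.66267874e+00 -4.44089210e-16
  1.32052855e+00  1.63660625e+00]
0 -60 150 [-1.27891009e-01  6.72162038e-02  1.50208192e+00 -4.44089210e-16
  1.57229453e+00  1.63660625e+00]
1 -200 24 [-0.39359165  0.14650057  1.67632859  0.          1.3187635  -1.77068704]
1 -200 150 [-0.39359165  0.05472672  1.51525492  0.          1.57161101 -1.77068704]
1 -60 24 [-0.12789101  0.15838536  1.66267874  0.          1.32052855 -1.5049864 ]
1 -60 150 [-0.12789101  0.0672162   1.50208192  0.          1.57229453 -1.5049864 ]
[ 9.88488187e-01  1.51294816e-01 -6.30968705e-05 -9.89075243e-04]
```

Fit is consistent, with 1–2 px residuals. The fingers need to close across the loader so the gripper body stays clear of the bridge. Next I'll go above the key, press it, and watch the force.

```bash
cat >> h.py <<'E'
try: p=np.load("p.npy")
except OSError: pass
def Q():
    c=[(R.from_euler("z",p[2]+s*np.pi/2)*R.from_euler("x",np.pi)).as_quat() for s in (1,-1)]
    return min(c,key=lambda q:abs(solve_ik(world(p,[0,-200,120])[0],q)[5]) if solve_ik(world(p,[0,-200,120])[0],q) is not None else 9)
def F(): 
    f=R.from_euler("z",-p[2]).apply(sense()["contact_force"]); return f.round(2)
def pos():
    return R.from_euler("z",-p[2]).apply(np.array(sense()["ee_pos"])-[p[0],p[1],0]).round(2)
E
python3 - <<'E'
from h import *
q=Q(); g=lambda y,z:world(p,[0,y,z])[0]
set_gripper(0,20)
reach(g(-200,150),q); move_l(g(-200,60),velocity=120)
print(pos(),F(),sense()["width"])
print(move_l(g(-200,34),velocity=20,threshold=2),pos(),F())
for z in (36,30,26.5):
    if z<pos()[2]: move_l(g(-200,z),velocity=20)
    pause(.2); print(pos(),F())
print(sense()["t"])
import cv2
a=capture("scene")[150:300,180:380,::-1]; cv2.imwrite("pics/press.png",cv2.resize(a,None,fx=4,fy=4,interpolation=cv2.INTER_CUBIC))
E
```

```text
[   0.7  -200.24   60.85] [0.54 0.24 0.78] 0.4443914453958836
True [-1.6000e-01 -1.9998e+02  4.0850e+01] [ 0.06 -0.14  3.08]
[-9.0000e-02 -1.9999e+02  3.6090e+01] [-1.1   0.27  4.14]
[-1.2000e-01 -1.9997e+02  3.0110e+01] [-2.36 -0.15  4.7 ]
[-8.00e-02 -2.00e+02  2.68e+01] [-1.64  0.85  5.83]
6.9167
```

View pics/press.png

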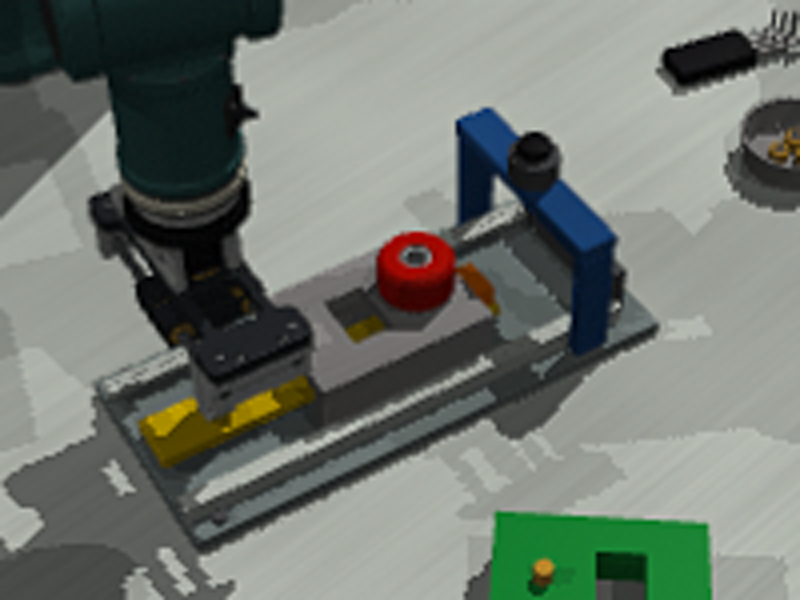

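The tips are on the key at loader y ≈ -200. First contact was at about 41 mm, the height the task gives. The key is now about 15 mm down and the stop has sunk. Now slide forward and push.

Run:
```python
from h import *
import cv2
g=lambda y,z:world(p,[0,y,z])[0]
move_l(g(-200,26),velocity=20); pause(.2); print(pos(),F())
for y in (-165,-145,-125,-105,-85,-70):
    print(move_l(g(y,26),velocity=35,threshold=20),pos(),F())
print(move_l(g(-52,26),velocity=12,threshold=10),pos(),F()); pause(.2); print(pos(),F(),sense()["t"])
for n,s in (("scene",np.s_[150:300,180:380]),("top",np.s_[165:280,195:365])):
    cv2.imwrite(f"pics/home_{n}.png",cv2.resize(capture(n)[s][:,:,::-1],None,fx=4,fy=4,interpolation=cv2.INTER_CUBIC))
```

```text
[-9.0000e-02 -1.9997e+02  2.6310e+01] [-1.9   0.31  6.91]
False [   1.76 -167.04   27.22] [ 0.39 -3.91  6.02]
False [   1.85 -147.97   27.21] [ 0.3  -6.9   6.05]
False [   1.85 -128.1    27.22] [-0.8  -7.29  6.09]
False [   1.84 -108.05   27.21] [-0.39 -7.55  6.23]
False [  1.87 -88.07  27.22] [ 1.   -7.2   6.57]
False [  1.86 -72.94  27.18] [ 0.73 -6.37  7.09]
True [  1.88 -60.06  27.51] [-0.54 -1.22  3.01]
[  1.85 -60.06  27.64] [ 0.34 -1.43  4.49] 13.5
```

View pics/home_scene.png

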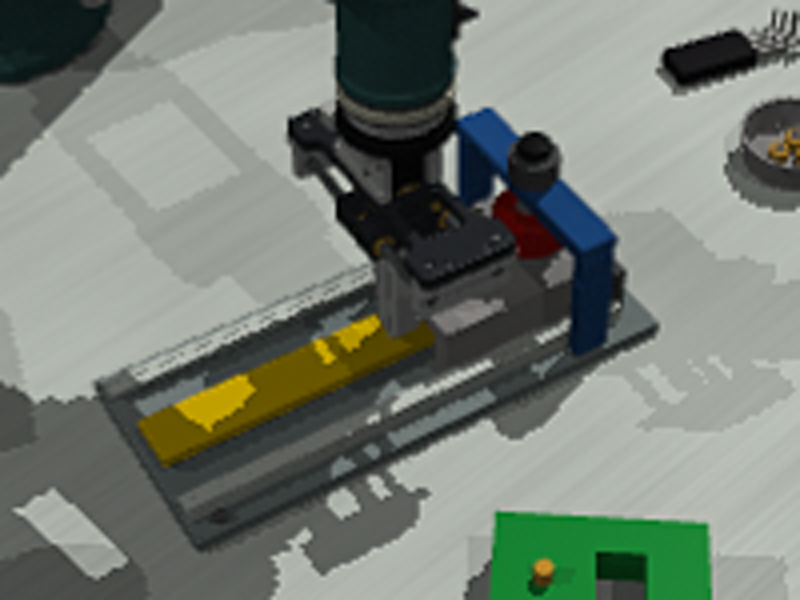

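The carriage is under the bridge, and the tip stopped at -60, which puts its front face at -52 as expected. I'll push once more to check it's firm, then ease off 2 mm, let the key rise, retreat and look.

Run:
```python
from h import *
import cv2
g=lambda y,z:world(p,[0,y,z])[0]
print(move_l(g(-50,26),velocity=12,threshold=15),pos(),F()); pause(.1); print(pos(),F())
a=pos(); G=lambda dy,z:world(p,[a[0],a[1]+dy,z])[0]
move_l(G(-2.5,26.5),velocity=15); print(pos(),F())
move_l(G(-2.5,48),velocity=30); print(pos(),F())
move_l(G(-40,75),velocity=60); move_l(G(-110,160)); move_l(G(-160,260)); print(F(),sense()["t"])
for n,s in (("scene",np.s_[150:300,180:380]),("top",np.s_[165:280,195:365])):
    cv2.imwrite(f"pics/end_{n}.png",cv2.resize(capture(n)[s][:,:,::-1],None,fx=4,fy=4,interpolation=cv2.INTER_CUBIC))
```

```text
True [  1.61 -60.23  27.81] [-0.71 -1.04  4.09]
[  1.62 -60.24  27.87] [-1.44 -0.07  4.09]
[  1.7  -60.64  27.05] [-0.69  3.81  6.86]
[  1.11 -63.08  47.3 ] [-0.41 -0.4   0.09]
[ 1.06  1.09 -1.  ] 18.1083
```

View pics/end_scene.png

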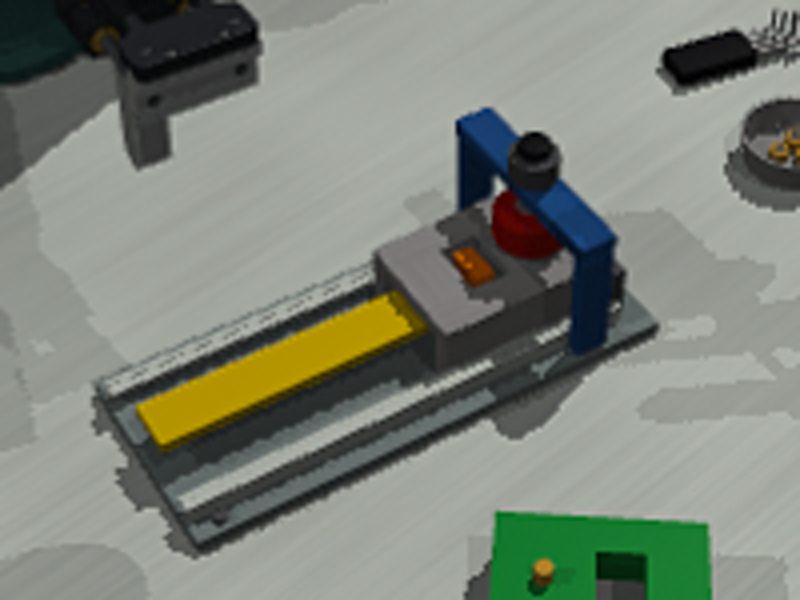

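View pics/end_top.png

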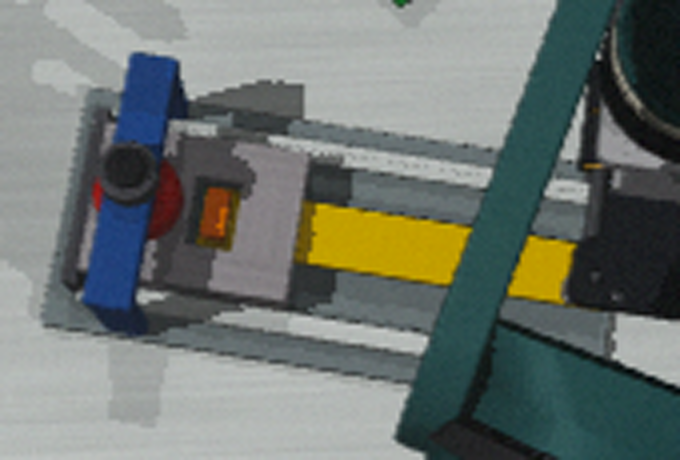

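In both views the key is up, the orange stop stands in the window at (217,215) in top, and the wheel sits under the bridge. The rear edge moved 37.7 px, or about 92 mm, so the carriage is at y ≈ +12 (home is +13). The push also met a firm stop at the same place twice.

```bash
python3 -c "
from station import *
print(sign_off())"
```

```text
the job is handed in; nothing more can be done
None
```

I've handed the job in: the carriage is home under the bridge (measured y ≈ +12 mm, home is +13), with the key back up and the orange stop in its window. The hand-in returned no verdict.

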